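# Hold the stop block against the rip fence for clamping

## Task

I am setting the table saw up for short cross-cuts: lift the thick stop block off its hook on the jig rack and stand it upright on the saw table against the face of the rip fence that looks towards the blade, between the front end of the throat plate and the operator's edge of the table, where the fence locks to its rail. Keep hold of it and press it flat against the fence with a steady, moderate push of about 10 newtons, so that I can put the clamp on: do not let go, your job ends while you are still holding and pressing it. Never lean hard on the fence, and leave the thin block on its hook and everything else where it is.

Things in the scene. Friction and masses are not known exactly. Their poses are not given: they have to be found in the camera images.
- stop_block: the stop block, the thicker and wider of the two wooden blocks hanging on the jig rack: solid wood, 38 mm thick (its x) x 64 mm wide (its y) x 100 mm high (its z), about 0.16 kg. Either hook may carry it, thickness along the hook. Origin: centre of its underside, about 49 mm above the table while it hangs. Either broad face (64 x 100 mm) may go to the fence.
- block_hole (a point): centre of the stop block's 30 mm round hole, which runs right through its thickness: 70 mm above its underside, in the middle of its width and thickness. The block hangs with the top of this hole on an 8 mm round hook bar, so it can rise about 22 mm before the bar meets the bottom of the hole.
- thin_block: the thin block on the other hook, plywood, 18 mm thick x 50 mm wide x 100 mm high with the same hole; not used, it stays hanging. Origin: centre of its underside.
- rack: the jig rack, fixed: plywood back board (12 mm thick, 200 mm wide, top 150 mm above the table) on a foot 15 mm thick reaching 106 mm out in front. Origin: under the middle of the board, at table level. Its -x axis points out of the board's front, the way both steel hooks point; the hooks stand at its y = -60 and +60 mm. A hanging block's middle is near x = -49 mm.
- hook_right (a point): end of the hook at the rack's y = -60 mm. Each hook is a level 8 mm round bar, centre line 130 mm above the table, from the board to x = -76 mm in the rack's frame, then turned up to its round end at x = -89 mm, top 13 mm above the bar's centre line. Raise a block 12 to 20 mm to clear the end, then draw it straight out along the rack's -x. The point is at x = -85 mm, 139 mm high.
- hook_left (a point): the same point of the other, equal hook, at the rack's y = +60 mm
- saw: the table saw, fixed, axes parallel to the world's: a flat cast-iron table, surface at height 0. Origin: on that surface at the middle of the saw (blade lowered out of sight). +y points to the operator's side, where the table ends at y = +343 mm. A mitre slot, 19 mm wide and 10 mm deep, runs along y at x = -150 mm; the block may stand across it.
- plate_front (a point): front end of the throat plate (aluminium plate flush with the table round the blade slot, 95 mm wide), at y = +160 mm of the saw, at table height. The whole block belongs between this line and the operator's edge: its middle at y = +192 to +311 mm of the saw.
- fence: the rip fence, locked on its rail and rigid: 720 mm long in y, 50 mm thick, top 64 mm high, parallel to the saw's y. Origin: in the plane of its white working face, which looks to the blade, at table height, level in y with the saw's origin. +x points out of that face to the blade; the fence's body and the robot are on the -x side. With the block flush, the block's origin is at x = 19 mm.
- fence_head (a point): near end of the strap and head that join the fence to its rail, on top of the fence: from here (y = +290 mm of the fence, 76 mm high) towards the operator, up to 82 mm high, from x = -45 to -5 mm of the fence, so behind the working face.
- f_clamp: an F-clamp, 250 mm steel bar with wooden handle, 22 mm high, lying on the throat plate's far side; a bystander, leave it. Origin: about the middle of its underside.
- square: a combination square with 300 mm steel rule, lying flat; a bystander, leave it. Origin: about the middle of its underside.
- tape: a tape measure, about 70 x 36 x 64 mm high, standing; a bystander, leave it. Origin: about the middle of its underside.
- offcut: a pine offcut 210 x 89 x 19 mm, lying flat; a bystander, leave it. Origin: about the middle of its underside.
- glue: a glue bottle, 56 mm diameter, 170 mm high, standing; a bystander, leave it. Origin: about the middle of its underside.
- pencil: a carpenter's pencil 190 mm long, lying flat; a bystander, leave it. Origin: about the middle of its underside.
Things that resemble listed ones, but are neither listed nor needed, are in the scene too. What is shaped like the stop_block but orange is not meant.

How it is judged:
On the way, in this order (a step that is already met when the one before it is completed fails the run):
1. the stop block is lifted off its hook and carried by the gripper, clear of the rack (distance of stop_block from where it was at the start of the episode above 0.08 m and contact force between stop_block and rack below 0.05 N and contact force between the fingers and stop_block above 1 N), for 0.2 s.
2. the stop block, held upright on the saw table, is pressed flat against the blade side of the fence with 5 to 20 N for a second (contact force between stop_block and fence between 5 and 20 N and z of stop_block in the frame of saw below 0.005 m and angle between stop_block's own z axis and vertical below 0.06 rad and angle between the x axis of stop_block and the x axis of fence, either way round below 0.06 rad and x of stop_block in the frame of fence above 0 m and y of stop_block in the frame of saw between 0.185 and 0.318 m and contact force between the fingers and stop_block above 1 N), for 1 s.
At the end, for the whole second after the job is handed in: The gripper holds the stop block and presses it on the fence's blade-side face with 5 to 20 N; block still, upright and flat within 0.06 rad, underside within 5 mm of the table, middle 185 to 318 mm from the saw's origin towards the operator. Thin block hangs, bystanders within 30 mm of their start (all of step 2 and linear speed of stop_block below 0.01 m/s and contact force between stop_block and rack below 0.05 N and distance of each of thin_block, f_clamp, square, tape, offcut, glue, pencil from where it was at the start of the episode below 0.03 m); the arm keeps its last pose, push and grip.
It fails at once if the block is pressed against the fence with more than 35 N (contact force between stop_block and fence above 35 N).
It fails at once if the arm itself leans on the fence with more than 35 N (contact force between the arm and fence above 35 N).
It fails at once if the thin block is knocked off or shifted by more than 40 mm (distance of thin_block from where it was at the start of the episode above 0.04 m).
It fails at once if a bystander is shifted by more than 40 mm (distance of any of f_clamp, square, tape, offcut, glue, pencil from where it was at the start of the episode above 0.04 m).
It also fails if it takes over 54 s, if anything falls off the work surface, if the arm or the gripper's body presses on something with over 40 N, if the wrist force passes 120 N, or if a joint passes its speed limit or range.

## Robot

A 6-joint arm with a two-finger parallel gripper is mounted at the origin on the work surface. World frame = base frame: x ahead of the robot, y to its left, z up, the work surface at z = 0. Lengths are in m, angles in rad, forces in N, time in s.
With the tool pointing down it reaches from about 0.3 to 0.875 m from the base axis. Payload 6.4 kg.
Tool frame: the origin (TCP) lies midway between the tips of the shut fingers; the grasp point (between the pads) lies manip.grasp_offset behind it (manip.grasp_offset is the distance from the TCP to the grasp point, in m); z points along the fingers, y is the direction in which the jaws open and shut (so a half turn about z gives the same grasp; the last joint's range is limited). The gripper opens to 88 mm and grips with 3 to 60 N. Pads are 18 mm wide; open, the fingers measure 123 mm over their backs; the gripper's body (75 mm by 187 mm) begins 45 mm behind the grasp point.
Start: joints at [1, 0.181, 1.607, -0, 1.354, -0.206], TCP at [0.205, 0.537, 0.239] pointing down, gripper open.
Joint ranges: [-2.99, 2.99], [-0.89, 2.07], [0.3, 2.58], [-1.14, 4.28], [0, 2.63], [-3.12, 3.12]. Speed limits (rad/s): [2.57, 2.57, 3.01, 3.14, 3.14, 3.14].

## Interface

Orientations are given as a unit quaternion [w, x, y, z].
In Python, from bench import manip gives the robot as it stands.
- The arm moves only by the tool carry_out, never from a script. Its argument "steps" is a list of rows, each an object of numbers: "tx", "ty", "tz": the shift along the tool's x, y, z in cm; "wx", "wy", "wz": the turn, a rotation vector about the tool's x, y, z in rad. A call has 1 to 12 rows; each row is the pose to reach, as a shift and turn from the pose commanded when the call began, along the tool's axes at that moment; what a row does not reach only later rows make up. A row lasts 1/10 s, in which the tool goes at most 50 mm and 8.59 degrees, less where a joint would pass 70% of its speed; a pose out of reach is approached as far as the arm can. A call with a gripper value outside its range is refused whole. "jaw" is the finger opening in cm, from 0 to 8.81, set as the call begins (left out, the last holds). The fingers move at their own pace and stop on an object; "force" is the grip in N (left out, the last holds). Time passes only in rows, so rows that repeat a pose let the fingers close. It gives the time, the measured TCP pose, the force and the opening at its end, in the units of the state.
- manip.state(): the state, without advancing time (a new reading comes with each control period).
- manip.get_image(name): name is "side" or "top"; returns the picture (384x512x3 uint8, red, green, blue); there is no depth.
- manip.calibration(name): a dict with "fov_y" (degrees; the focal length in pixels is half the picture's height over the tangent of half this angle, whatever the lens; pixels are square), "cx", "cy" (the principal point, pixels), "distortion" ([k1, k2, p1, p2, k3] as OpenCV has them; the pictures are not rectified), "camera_from_world" (4x4, takes a point from world to camera coordinates). Camera axes: x right, y down, z forward; pixel columns grow to the right and rows downward; lengths in m; the calibration is good to about 2 mm. A picture is of the moment at which its call begins. calibration takes no time and is no camera call.
- manip.hand_in(): hands the job in, once; it reports no verdict.
The state is a dict: "clock": time; "joint_positions": joint angles; "dq": joint speeds; "joint_torque": joint torques, N m; "tcp_pos": TCP position; "tcp_rot": TCP orientation; "wrist_force": force on the tool from outside, world axes, zero at the start; "torque": the same for the moment, N m; "width": finger opening in m.
Only numpy, scipy, OpenCV 4.12 (cv2) and the standard library are available. Lean on these libraries where they do the work, as an engineer would, in place of code of your own. Each camera call takes 0.05 s, during which the arm holds its last target. There are 200 camera calls.

## Working session

There is one attempt and no reset: what is moved stays moved. The work goes in short steps, Python scripts to look and compute and a tool call to move; the robot and the scene stay as the last step left them, time stands still between calls to the robot, and variables do not carry over. Pictures are saved under pics/ and viewed, about 8 in all and at most 12, crops included, and the job is handed in when it is done.

Besides the shell and the picture viewer there is one more tool, called after "Request:" as a command line: name --argument value ..., lists and objects as JSON in quotes. carry_out: Moves the arm, as the interface text tells. Its arguments: {"type":"object","properties":{"steps":{"type":"array","items":{"type":"object","properties":{"tx":{"type":"number"},"ty":{"type":"number"},"tz":{"type":"number"},"wx":{"type":"number"},"wy":{"type":"number"},"wz":{"type":"number"}}}},"jaw":{"type":"number"},"force":{"type":"number"}},"required":["steps"]}

```bash
mkdir -p pics; cat > h.py <<'E'
import numpy as np,cv2
from bench import manip
def K(n):
    c=manip.calibration(n);f=192/np.tan(np.radians(c['fov_y'])/2)
    return np.array([[f,0,c['cx']],[0,f,c['cy']],[0,0,1.]]),np.array(c['distortion'],float),np.array(c['camera_from_world'])
def ray(n,u,v):
    k,d,T=K(n);p=cv2.undistortPoints(np.array([[[u,v]]],float),k,d)[0,0]
    R=T[:3,:3];o=-R.T@T[:3,3];r=R.T@np.array([p[0],p[1],1]);return o,r/np.linalg.norm(r)
def onz(n,u,v,z):
    o,r=ray(n,u,v);return o+r*(z-o[2])/r[2]
def proj(n,P):
    k,d,T=K(n);return cv2.projectPoints(np.array(P,float).reshape(-1,1,3),cv2.Rodrigues(T[:3,:3])[0],T[:3,3],k,d)[0][:,0]
E
python3 - <<'E'
from h import *
for n in("side","top"):
    im=manip.get_image(n);cv2.imwrite(f"pics/{n}0.png",im[:,:,::-1]);k,d,T=K(n);print(n,k[0,0],-T[:3,:3].T@T[:3,3],d)
print(manip.state(),manip.grasp_offset)
E
```

```text
side 478.2937702205736 [ 0.35790527 -1.02604957  0.92511175] [-0.09079075  0.          0.          0.          0.        ]
top 346.91859148247687 [ 0.46668557 -0.09740699  1.08102595] [-0.03750763  0.          0.          0.          0.        ]
{'clock': 0.1, 'joint_positions': array([ 9.99703531e-01,  1.81462604e-01,  1.60790538e+00, -3.23024063e-05,
        1.35381583e+00, -2.06282265e-01]), 'dq': array([-0.00020731, -0.00160268, -0.0016261 ,  0.00099469,  0.00058864,
        0.00079244]), 'joint_torque': array([-1.04030278e-04, -4.34820378e+01, -3.42696619e+01,  7.03868014e-02,
        3.40065721e-02, -4.08062499e-05]), 'tcp_pos': array([0.20485697, 0.53674518, 0.23790384]), 'tcp_rot': array([-2.86912467e-04,  1.81391969e-01,  9.83410555e-01, -7.42215736e-04]), 'wrist_force': array([-0.77292906, -1.00367341, -0.31488363]), 'torque': array([ 0.01386   , -0.04871658,  0.01187494]), 'width': 0.0880207724354287} 0.0187
```

View pics/side0.png

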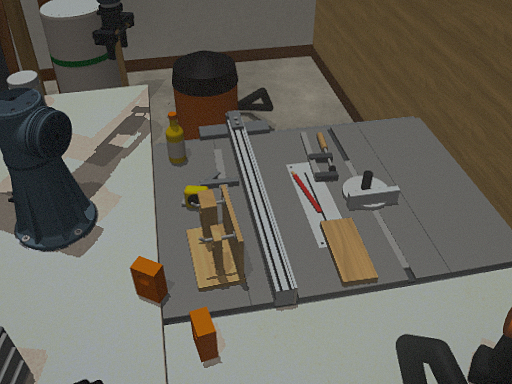

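View pics/top0.png

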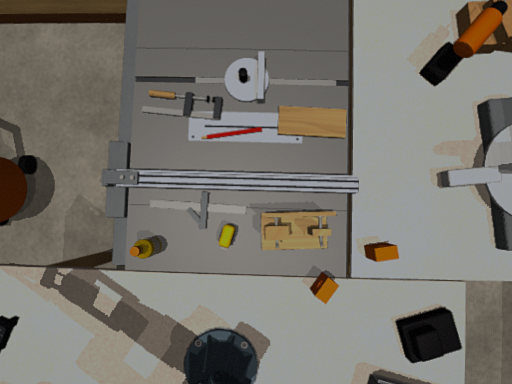

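The candidates for the stop block are:
- The wide block on the rack's left hook: top view about (278,228), side view about (208,215).
- The narrower block on the right hook: top view about (321,233).
- Orange look-alikes: top view (381,252) and (323,287), side view (149,280) and (204,335). The description excludes these.

I'll check the choice in a close crop.

```bash
python3 - <<'E'
import cv2,numpy as np
t=cv2.imread("pics/top0.png")[195:260,250:345];s=cv2.imread("pics/side0.png")[180:295,175:255]
a=cv2.resize(t,None,fx=5,fy=5,interpolation=cv2.INTER_CUBIC);b=cv2.resize(s,None,fx=4,fy=4,interpolation=cv2.INTER_CUBIC)
o=np.zeros((470,800,3),np.uint8);o[:325,:475]=a;o[:460,480:800]=b
cv2.imwrite("pics/crop.png",np.clip(o*1.3,0,255).astype(np.uint8))
E
```

```text
(no output)
```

View pics/crop.png

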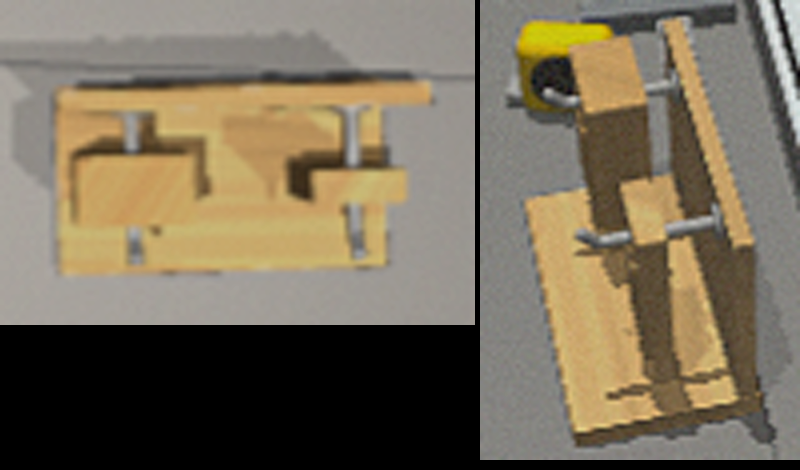

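The crop shows the thick, wide block on the left hook (top view about (277,232), top face about 24x13 px). The thin one is on the right hook at (321,232), so the choice is the left block. Next I'll measure it.

```bash
python3 - <<'E'
from h import *
f=lambda x,y:((x+.5)/5-.5+250,(y+.5)/5-.5+195)
g=lambda x,y:((x-480+.5)/4-.5+175,(y+.5)/4-.5+180)
print("block top corners",[onz("top",*f(*p),.149)[:2].round(4) for p in((76,156),(195,155),(197,222),(78,222))])
print("side top corners",[onz("side",*g(*p),.149)[:2].round(4) for p in((570,50),(630,38),(648,103),(585,111))])
print("board top",[onz("top",*f(*p),.15)[:2].round(4) for p in((56,88),(430,82),(430,103),(56,107))])
print("foot",[onz("top",*f(*p),.015)[:2].round(4) for p in((62,273),(387,264))])
print("hooks base/end",[onz("top",*f(*p),z)[:2].round(4) for p,z in(((133,118),.134),((135,262),.143),((351,108),.134),((358,257),.143))])
im=cv2.imread("pics/top0.png",0)
for c in(150,165,250,330):print(c,im[162:196,c])
print("row130 cols",im[130,180:200]);print("row150 cols",im[150,115:145], "row215",im[218,105:130])
for c in((188,130),(302,130)):print("plate",onz("top",*c,0)[:2])
print("edge",[onz("top",c,150,0)[:2].round(3) for c in(125,135)],onz("top",350,150,0)[:2])
print("tape",onz("top",228,235,.064))
E
```

```text
block top corners [array([ 0.4339, -0.1214]), array([ 0.4364, -0.1849]), array([ 0.4008, -0.1869]), array([ 0.3989, -0.1234])]
side top corners [array([ 0.3966, -0.1269]), array([ 0.4346, -0.1226]), array([ 0.4375, -0.184 ]), array([ 0.3995, -0.1839])]
board top [array([ 0.47  , -0.1097]), array([ 0.479 , -0.3094]), array([ 0.4678, -0.3096]), array([ 0.4598, -0.1099])]
foot [array([ 0.3578, -0.1183]), array([ 0.3693, -0.3159])]
hooks base/end [array([ 0.455 , -0.1522]), array([ 0.378 , -0.1547]), array([ 0.4639, -0.2704]), array([ 0.3843, -0.2741])]
150 [114 112 114 114 116 116  79  45 129 161 128 139 123  59  53 135 159 160
 160 115  44  53 138 162 129  72  97 117 116 116 117 116 117 115]
165 [115 116 116 116 117 117  98  64 109 149 129 141 161 101  40 129 161 158
 158 161  98  40 133 163 161  99  69 110 120 118 119 120 118 119]
250 [117 118 119 118 119 120 119 122 122  76  80 143 152 157 161 101  40 107
 151 158 159 160 107  41  68 142 163 107  55 108 124 123 124 125]
330 [108 110 111 110 110 109 111 111 109 113 113  77  58 133 161 143 152 121
  58  75 142 160 160 160 122  54  49 138 163 128  70  96 115 115]
row130 cols [110 112 111 111 111 111 109 109 132 158 157 155 156 156 156 158 156 157
 156 155]
row150 cols [ 94  93  92  93  94  94  95  95  94  95  96  93  58  28  18  48 111 112
 108 108 109 108 110 110 110 109 109 109 108 111] row215 [ 96 101  98  94  96  94  93  95  95  89  89  88  89  87  89  90  90  91
  90  91  92  91 108 115 114]
plate [0.72396088 0.1264965 ]
plate [ 0.7328659  -0.23425383]
edge [array([0.655, 0.326]), array([0.656, 0.294])] [ 0.67340438 -0.38596853]
tape [ 0.40087325 -0.01691335  0.064     ]
```

```bash
python3 - <<'E'
from h import *
for c,r in((150,169.6),(165,169.6),(250,172.4),(330,174.6)):print(onz("top",c,r,.064)[:2].round(4))
print("far edge")
for c,r in((150,187),(165,187.5),(250,190),(330,192)):print(onz("top",c,r,.064)[:2].round(4))
print("edge", onz("top",130,150,0)[:2],onz("top",131,150,-.0)[:2])
print("head near", onz("top",137,177,.076)[:2])
print("clamp",[onz("top",*p,.022)[:2].round(3) for p in((148,95),(143,109),(188,117))])
s=manip.state();R=cv2.Rodrigues
from scipy.spatial.transform import Rotation as Ro
q=s['tcp_rot'];M=Ro.from_quat([*q[1:],q[0]]).as_matrix();print(M.round(3))
E
```

```text
[0.5868 0.2221]
[0.588 0.177]
[ 0.5864 -0.0757]
[ 0.5865 -0.3109]
far edge
[0.5349 0.2196]
[0.5347 0.1746]
[ 0.5344 -0.0773]
[ 0.5353 -0.3117]
edge [0.65543738 0.30979162] [0.65551132 0.30655555]
head near [0.56250074 0.25601782]
clamp [array([0.828, 0.254]), array([0.783, 0.267]), array([0.76 , 0.124])]
[[-0.934  0.357 -0.001]
 [ 0.357  0.934 -0.001]
 [ 0.    -0.002 -1.   ]]
```

Request:
carry_out --steps '[{"tx": -3.7, "ty": -4.7, "tz": -2, "wz": -0.1}, {"tx": -7.4, "ty": -9.5, "tz": -3, "wz": -0.2}, {"tx": -11, "ty": -14.2, "tz": -3, "wz": -0.3}, {"tx": -14.8, "ty": -19, "tz": -3, "wz": -0.412}, {"tx": -18.5, "ty": -23.7, "tz": -3, "wz": -0.412}, {"tx": -22.2, "ty": -28.5, "tz": -3, "wz": -0.412}, {"tx": -25.9, "ty": -33.2, "tz": -3, "wz": -0.412}, {"tx": -29.6, "ty": -38, "tz": -3, "wz": -0.412}, {"tx": -33.3, "ty": -42.7, "tz": -3, "wz": -0.412}, {"tx": -37, "ty": -47.4, "tz": -3, "wz": -0.412}, {"tx": -40.8, "ty": -52.2, "tz": -3, "wz": -0.412}, {"tx": -44.5, "ty": -57, "tz": -3, "wz": -0.412}]' --jaw 8.0

```text
$.steps[0]: bad value
```

```bash
cat >> h.py <<'E'
def to(x,y,z,yaw):
    from scipy.spatial.transform import Rotation as Ro
    s=manip.state();q=s['tcp_rot'];M=Ro.from_quat([*q[1:],q[0]]).as_matrix()
    W=np.column_stack([[-np.cos(yaw),-np.sin(yaw),0],[-np.sin(yaw),np.cos(yaw),0],[0,0,-1]])
    print("t",s['clock'],"pos",s['tcp_pos'].round(4),"F",s['wrist_force'].round(2),"w",round(s['width'],4),"q",s['joint_positions'].round(2))
    print("shift cm",(M.T@(np.array([x,y,z])-s['tcp_pos'])*100).round(2),"turn",Ro.from_matrix(M.T@W).as_rotvec().round(3))
E
python3 -c "
from h import *
to(.4172,-.1543,.0985,.047)"
```

```text
t 0.1 pos [0.2049 0.5367 0.2379] F [-0.77 -1.   -0.31] w 0.088 q [ 1.    0.18  1.61 -0.    1.35 -0.21]
shift cm [-44.5  -56.96  14.02] turn [-0.001 -0.001 -0.412]
```

Request:
carry_out --steps '[{"tx": -3, "ty": -3.8, "tz": -1, "wx": 0, "wy": 0, "wz": -0.1}, {"tx": -6, "ty": -7.6, "tz": -2, "wx": 0, "wy": 0, "wz": -0.2}, {"tx": -9, "ty": -11.4, "tz": -3, "wx": 0, "wy": 0, "wz": -0.3}, {"tx": -12, "ty": -15.2, "tz": -3, "wx": 0, "wy": 0, "wz": -0.412}, {"tx": -15, "ty": -19, "tz": -3, "wx": 0, "wy": 0, "wz": -0.412}, {"tx": -18, "ty": -22.8, "tz": -3, "wx": 0, "wy": 0, "wz": -0.412}, {"tx": -21, "ty": -26.6, "tz": -3, "wx": 0, "wy": 0, "wz": -0.412}, {"tx": -24, "ty": -30.4, "tz": -3, "wx": 0, "wy": 0, "wz": -0.412}, {"tx": -27, "ty": -34.2, "tz": -3, "wx": 0, "wy": 0, "wz": -0.412}, {"tx": -30, "ty": -38, "tz": -3, "wx": 0, "wy": 0, "wz": -0.412}, {"tx": -33, "ty": -41.8, "tz": -3, "wx": 0, "wy": 0, "wz": -0.412}, {"tx": -36, "ty": -45.6, "tz": -3, "wx": 0, "wy": 0, "wz": -0.412}]' --jaw 8.0

```text
clock: 1.3
tcp_pos: [0.3787, -0.0193, 0.2688]
tcp_rot: [0.0, -0.023, 1.0, -0.0]
wrist_force: [1.2, 0.4, 0.2]
width: 0.0804
```

```bash
python3 -c "
from h import *
to(.4172,-.1543,.20,.047)"
```

```text
t 1.3 pos [ 0.3787 -0.0193  0.2688] F [1.2  0.41 0.15] w 0.0804 q [-0.37 -0.32  2.02  0.    1.45 -1.98]
shift cm [ -3.21 -13.67   6.88] turn [-0.     0.001 -0.   ]
```

Request:
carry_out --steps '[{"tx": -1, "ty": -4, "tz": 0, "wx": 0, "wy": 0, "wz": 0}, {"tx": -2, "ty": -8, "tz": 1, "wx": 0, "wy": 0, "wz": 0}, {"tx": -3, "ty": -12, "tz": 2, "wx": 0, "wy": 0, "wz": 0}, {"tx": -3.2, "ty": -13.7, "tz": 4, "wx": 0, "wy": 0, "wz": 0}, {"tx": -3.2, "ty": -13.7, "tz": 6.5, "wx": 0, "wy": 0, "wz": 0}, {"tx": -3.2, "ty": -13.7, "tz": 6.5, "wx": 0, "wy": 0, "wz": 0}, {"tx": -3.2, "ty": -13.7, "tz": 6.5, "wx": 0, "wy": 0, "wz": 0}]'

```text
clock: 2.0
tcp_pos: [0.4168, -0.1522, 0.2036]
tcp_rot: [-0.001, -0.024, 1.0, 0.001]
wrist_force: [0.1, -0.1, 0.7]
width: 0.0798
```

```bash
python3 - <<'E'
from h import *
to(.4172,-.1543,.0985,.047)
s=manip.get_image("side")[:,:,::-1]
P=proj("side",[[.4172,-.1543,.149]])[0];print(P)
t=manip.get_image("top")[:,:,::-1]
a=cv2.resize(np.ascontiguousarray(s[130:300,140:280]),None,fx=3,fy=3,interpolation=cv2.INTER_CUBIC)
cv2.imwrite("pics/pre.png",a)
E
```

```text
t 2.0 pos [ 0.4168 -0.1522  0.2036] F [ 0.06 -0.11  0.75] w 0.0798 q [-0.62 -0.09  1.96  0.    1.27 -2.24]
shift cm [-0.04 -0.22 10.51] turn [ 0.001 -0.001  0.   ]
[206.72105706 198.32751529]
```

View pics/pre.png

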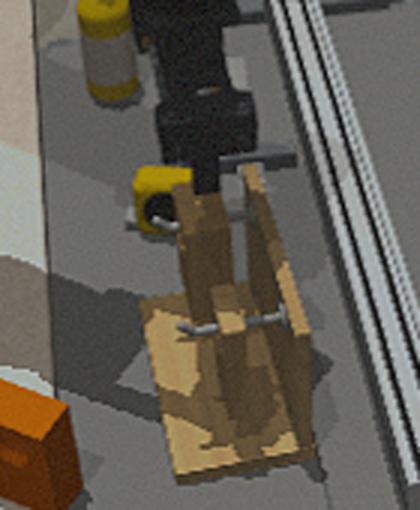

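The view shows the gripper above the thick block, with the fingers in line with the block top at about crop (205,195). I'll descend.

Request:
carry_out --steps '[{"tx": 0, "ty": -0.2, "tz": 2, "wx": 0, "wy": 0, "wz": 0}, {"tx": 0, "ty": -0.2, "tz": 4, "wx": 0, "wy": 0, "wz": 0}, {"tx": 0, "ty": -0.2, "tz": 6, "wx": 0, "wy": 0, "wz": 0}, {"tx": 0, "ty": -0.2, "tz": 8, "wx": 0, "wy": 0, "wz": 0}, {"tx": 0, "ty": -0.2, "tz": 9.5, "wx": 0, "wy": 0, "wz": 0}, {"tx": 0, "ty": -0.2, "tz": 10.5, "wx": 0, "wy": 0, "wz": 0}, {"tx": 0, "ty": -0.2, "tz": 10.5, "wx": 0, "wy": 0, "wz": 0}, {"tx": 0, "ty": -0.2, "tz": 10.5, "wx": 0, "wy": 0, "wz": 0}]'

```text
clock: 2.9
tcp_pos: [0.4179, -0.1548, 0.0996]
tcp_rot: [0.001, -0.024, 1.0, -0.0]
wrist_force: [-0.3, -0.5, -0.0]
width: 0.0798
```

Request:
carry_out --steps '[{"tx": 0, "ty": 0, "tz": 0, "wx": 0, "wy": 0, "wz": 0}, {"tx": 0, "ty": 0, "tz": 0, "wx": 0, "wy": 0, "wz": 0}, {"tx": 0, "ty": 0, "tz": 0, "wx": 0, "wy": 0, "wz": 0}, {"tx": 0, "ty": 0, "tz": 0, "wx": 0, "wy": 0, "wz": 0}, {"tx": 0, "ty": 0, "tz": 0, "wx": 0, "wy": 0, "wz": 0}, {"tx": 0, "ty": 0, "tz": 0, "wx": 0, "wy": 0, "wz": 0}, {"tx": 0, "ty": 0, "tz": 0, "wx": 0, "wy": 0, "wz": 0}, {"tx": 0, "ty": 0, "tz": 0, "wx": 0, "wy": 0, "wz": 0}]' --jaw 5.0 --force 35

```text
clock: 3.7
tcp_pos: [0.4178, -0.1548, 0.0994]
tcp_rot: [0.0, -0.024, 1.0, -0.0]
wrist_force: [-0.9, 1.9, 6.5]
width: 0.0637
```

```bash
python3 -c "
from h import *
to(.4172,-.1543,.0985,.047)"
```

```text
t 3.7 pos [ 0.4178 -0.1548  0.0994] F [-0.88  1.95  6.5 ] w 0.0637 q [-0.62  0.08  2.04  0.    1.03 -2.24]
shift cm [0.05 0.05 0.09] turn [-0.001  0.001  0.   ]
```

Gripped at 63.7 mm. Now I'll lift 16 mm and check.

Request:
carry_out --steps '[{"tx": 0, "ty": 0, "tz": -0.4, "wx": 0, "wy": 0, "wz": 0}, {"tx": 0, "ty": 0, "tz": -0.8, "wx": 0, "wy": 0, "wz": 0}, {"tx": 0, "ty": 0, "tz": -1.2, "wx": 0, "wy": 0, "wz": 0}, {"tx": 0, "ty": 0, "tz": -1.6, "wx": 0, "wy": 0, "wz": 0}, {"tx": 0, "ty": 0, "tz": -1.6, "wx": 0, "wy": 0, "wz": 0}, {"tx": 0, "ty": 0, "tz": -1.6, "wx": 0, "wy": 0, "wz": 0}]'

```text
clock: 4.3
tcp_pos: [0.4173, -0.1546, 0.1148]
tcp_rot: [0.0, -0.024, 1.0, -0.0]
wrist_force: [0.8, 0.1, -2.4]
width: 0.0638
```

```bash
python3 - <<'E'
from h import *
to(.4178,-.1548,.1155,.047)
s=manip.get_image("side")[:,:,::-1]
cv2.imwrite("pics/lift.png",cv2.resize(np.ascontiguousarray(s[170:270,170:270]),None,fx=5,fy=5,interpolation=cv2.INTER_CUBIC))
E
```

```text
t 4.3 pos [ 0.4173 -0.1546  0.1148] F [ 0.82  0.1  -2.45] w 0.0638 q [-0.62  0.05  2.03 -0.    1.06 -2.24]
shift cm [-0.05 -0.02 -0.07] turn [-0.  0.  0.]
```

View pics/lift.png

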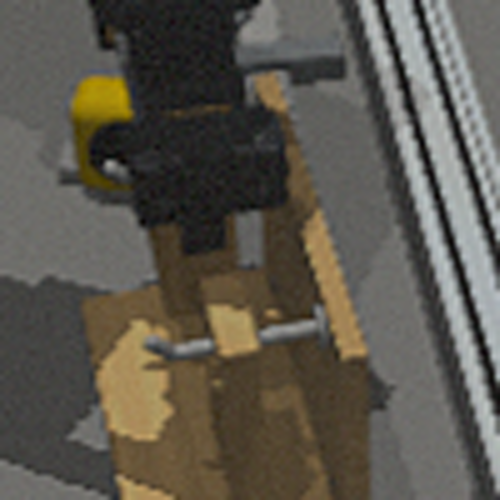

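The block is in the gripper and risen, with the finger on its side at crop (205,235), and the force is close to its weight alone. I'll draw it straight out.

Request:
carry_out --steps '[{"tx": 1, "ty": 0, "tz": 0, "wx": 0, "wy": 0, "wz": 0}, {"tx": 2, "ty": 0, "tz": 0, "wx": 0, "wy": 0, "wz": 0}, {"tx": 3, "ty": 0, "tz": 0, "wx": 0, "wy": 0, "wz": 0}, {"tx": 4, "ty": 0, "tz": 0, "wx": 0, "wy": 0, "wz": 0}, {"tx": 5, "ty": 0, "tz": 0, "wx": 0, "wy": 0, "wz": 0}, {"tx": 6, "ty": 0, "tz": 0, "wx": 0, "wy": 0, "wz": 0}, {"tx": 7, "ty": 0, "tz": 0, "wx": 0, "wy": 0, "wz": 0}, {"tx": 8, "ty": 0, "tz": 0, "wx": 0, "wy": 0, "wz": 0}, {"tx": 8, "ty": 0, "tz": 0, "wx": 0, "wy": 0, "wz": 0}]'

```text
clock: 5.25
tcp_pos: [0.3362, -0.1582, 0.1146]
tcp_rot: [-0.0, -0.023, 1.0, 0.0]
wrist_force: [-0.4, 0.6, -1.3]
width: 0.0635
```

```bash
python3 - <<'E'
from h import *
to(.40,.215,.27,0)
s=manip.get_image("side")[:,:,::-1]
cv2.imwrite("pics/out.png",cv2.resize(np.ascontiguousarray(s[140:270,150:270]),None,fx=4,fy=4,interpolation=cv2.INTER_CUBIC))
E
```

```text
t 5.25 pos [ 0.3362 -0.1582  0.1146] F [-0.37  0.59 -1.29] w 0.0635 q [-0.76 -0.13  2.2  -0.    1.07 -2.38]
shift cm [ -8.09  36.99 -15.53] turn [ 0.    -0.     0.046]
```

View pics/out.png

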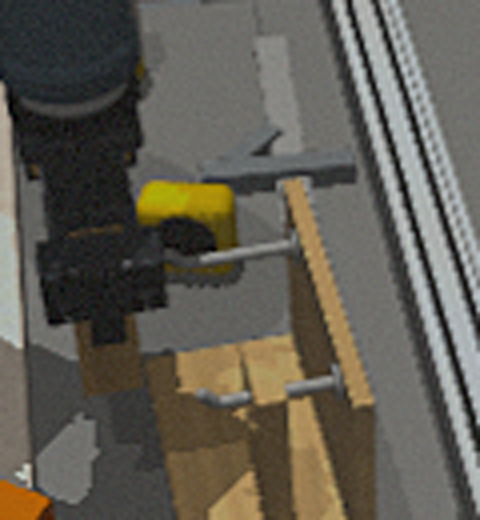

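Request:
carry_out --steps '[{"tx": 0, "ty": 0, "tz": -4, "wx": 0, "wy": 0, "wz": 0}, {"tx": 0, "ty": 0, "tz": -8, "wx": 0, "wy": 0, "wz": 0}, {"tx": 0, "ty": 0, "tz": -12, "wx": 0, "wy": 0, "wz": 0}, {"tx": 0, "ty": 0, "tz": -15.5, "wx": 0, "wy": 0, "wz": 0}, {"tx": -2, "ty": 2.2, "tz": -15.5, "wx": 0, "wy": 0, "wz": 0.02}, {"tx": -4.5, "ty": 5, "tz": -15.5, "wx": 0, "wy": 0, "wz": 0.046}, {"tx": -7, "ty": 7.8, "tz": -15.5, "wx": 0, "wy": 0, "wz": 0.046}, {"tx": -9.5, "ty": 10.6, "tz": -15.5, "wx": 0, "wy": 0, "wz": 0.046}, {"tx": -12, "ty": 13.4, "tz": -15.5, "wx": 0, "wy": 0, "wz": 0.046}, {"tx": -14.5, "ty": 16.2, "tz": -15.5, "wx": 0, "wy": 0, "wz": 0.046}, {"tx": -17, "ty": 19, "tz": -15.5, "wx": 0, "wy": 0, "wz": 0.046}, {"tx": -19.5, "ty": 21.8, "tz": -15.5, "wx": 0, "wy": 0, "wz": 0.046}]'

```text
clock: 6.5
tcp_pos: [0.523, 0.0703, 0.2696]
tcp_rot: [0.0, -0.001, 1.0, 0.0]
wrist_force: [-0.0, -0.0, -1.8]
width: 0.0639
```

```bash
python3 -c "
from h import *
to(.645,.215,.27,0)"
```

```text
t 6.5 pos [0.523  0.0703 0.2696] F [-0.02 -0.04 -1.8 ] w 0.0639 q [-0.09  0.05  1.69  0.    1.4  -1.66]
shift cm [-12.23  14.44  -0.04] turn [0.    0.    0.002]
```

Request:
carry_out --steps '[{"tx": -2.5, "ty": 2.9, "tz": 0, "wx": 0, "wy": 0, "wz": 0}, {"tx": -5, "ty": 5.8, "tz": 0, "wx": 0, "wy": 0, "wz": 0}, {"tx": -7.5, "ty": 8.7, "tz": 0, "wx": 0, "wy": 0, "wz": 0}, {"tx": -10, "ty": 11.6, "tz": 0, "wx": 0, "wy": 0, "wz": 0}, {"tx": -12.2, "ty": 14.4, "tz": 1, "wx": 0, "wy": 0, "wz": 0.002}, {"tx": -12.2, "ty": 14.4, "tz": 4, "wx": 0, "wy": 0, "wz": 0.002}, {"tx": -12.2, "ty": 14.4, "tz": 8, "wx": 0, "wy": 0, "wz": 0.002}, {"tx": -12.2, "ty": 14.4, "tz": 12, "wx": 0, "wy": 0, "wz": 0.002}, {"tx": -12.2, "ty": 14.4, "tz": 16, "wx": 0, "wy": 0, "wz": 0.002}, {"tx": -12.2, "ty": 14.4, "tz": 18.5, "wx": 0, "wy": 0, "wz": 0.002}, {"tx": -12.2, "ty": 14.4, "tz": 18.5, "wx": 0, "wy": 0, "wz": 0.002}, {"tx": -12.2, "ty": 14.4, "tz": 18.5, "wx": 0, "wy": 0, "wz": 0.002}]'

```text
clock: 7.7
tcp_pos: [0.6439, 0.213, 0.0847]
tcp_rot: [-0.0, 0.0, 1.0, -0.0]
wrist_force: [-0.3, -0.1, -1.5]
width: 0.0634
```

```bash
python3 - <<'E'
from h import *
to(.645,.215,.055,0)
s=manip.get_image("side")[:,:,::-1];t=manip.get_image("top")[:,:,::-1]
r=lambda a:cv2.resize(np.ascontiguousarray(a),None,fx=4,fy=4,interpolation=cv2.INTER_CUBIC)
cv2.imwrite("pics/place.png",np.hstack([r(s[80:210,200:300]),r(t[80:210,110:210])]))
E
```

```text
t 7.7 pos [0.6439 0.213  0.0847] F [-0.34 -0.13 -1.52] w 0.0634 q [ 0.14  0.56  1.43  0.    1.15 -1.43]
shift cm [-0.11  0.2   2.97] turn [-0.    -0.001 -0.001]
```

View pics/place.png

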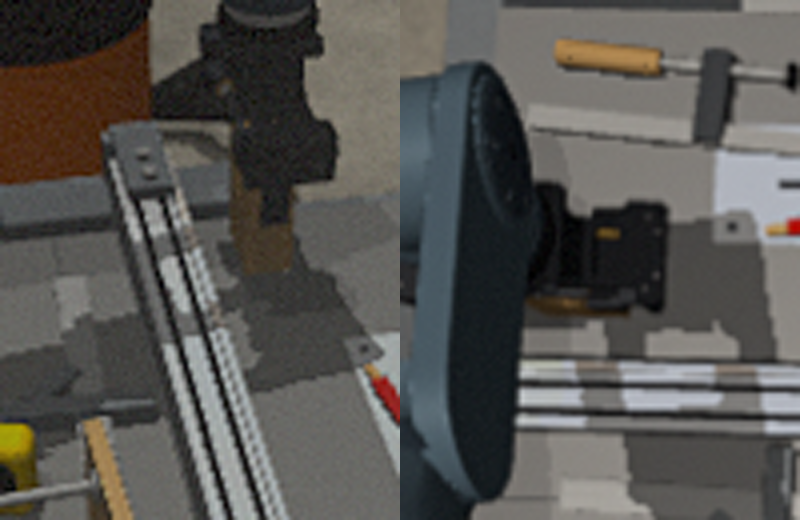

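The block is upright on the blade side, over open table beyond the plate front (crop (265,230)). I'll lower it gently.

Request:
carry_out --steps '[{"tx": 0, "ty": 0.1, "tz": 1, "wx": 0, "wy": 0, "wz": 0}, {"tx": 0, "ty": 0.1, "tz": 2, "wx": 0, "wy": 0, "wz": 0}, {"tx": 0, "ty": 0.1, "tz": 2.8, "wx": 0, "wy": 0, "wz": 0}, {"tx": 0, "ty": 0.1, "tz": 3.0, "wx": 0, "wy": 0, "wz": 0}, {"tx": 0, "ty": 0.1, "tz": 3.1, "wx": 0, "wy": 0, "wz": 0}, {"tx": 0, "ty": 0.1, "tz": 3.2, "wx": 0, "wy": 0, "wz": 0}, {"tx": 0, "ty": 0.1, "tz": 3.2, "wx": 0, "wy": 0, "wz": 0}, {"tx": 0, "ty": 0.1, "tz": 3.2, "wx": 0, "wy": 0, "wz": 0}, {"tx": 0, "ty": 0.1, "tz": 3.2, "wx": 0, "wy": 0, "wz": 0}]'

```text
clock: 8.7
tcp_pos: [0.6439, 0.2138, 0.053]
tcp_rot: [0.0, 0.0, 1.0, 0.0]
wrist_force: [-1.1, 0.2, -0.7]
width: 0.0638
```

Request:
carry_out --steps '[{"tx": 0, "ty": 0, "tz": 0.05, "wx": 0, "wy": 0, "wz": 0}, {"tx": 0, "ty": 0, "tz": 0.1, "wx": 0, "wy": 0, "wz": 0}, {"tx": 0, "ty": 0, "tz": 0.1, "wx": 0, "wy": 0, "wz": 0}, {"tx": 0, "ty": 0, "tz": 0.1, "wx": 0, "wy": 0, "wz": 0}, {"tx": 0, "ty": 0, "tz": 0.1, "wx": 0, "wy": 0, "wz": 0}]'

```text
clock: 9.2
tcp_pos: [0.6437, 0.2137, 0.0517]
tcp_rot: [0.0, 0.0, 1.0, 0.0]
wrist_force: [-0.8, -0.1, -1.8]
width: 0.0637
```

Request:
carry_out --steps '[{"tx": 0, "ty": 0, "tz": 0.05, "wx": 0, "wy": 0, "wz": 0}, {"tx": 0, "ty": 0, "tz": 0.1, "wx": 0, "wy": 0, "wz": 0}, {"tx": 0, "ty": 0, "tz": 0.1, "wx": 0, "wy": 0, "wz": 0}, {"tx": 0, "ty": 0, "tz": 0.1, "wx": 0, "wy": 0, "wz": 0}, {"tx": 0, "ty": 0, "tz": 0.1, "wx": 0, "wy": 0, "wz": 0}]'

```text
clock: 9.7
tcp_pos: [0.6437, 0.2137, 0.0508]
tcp_rot: [0.0, 0.0, 1.0, 0.0]
wrist_force: [-0.7, -0.1, -0.1]
width: 0.0638
```

Request:
carry_out --steps '[{"tx": 0, "ty": 0, "tz": 0.05, "wx": 0, "wy": 0, "wz": 0}, {"tx": 0, "ty": 0, "tz": 0.05, "wx": 0, "wy": 0, "wz": 0}, {"tx": 0, "ty": 0, "tz": 0.05, "wx": 0, "wy": 0, "wz": 0}, {"tx": 0, "ty": 0, "tz": 0.05, "wx": 0, "wy": 0, "wz": 0}]'

```text
clock: 10.1
tcp_pos: [0.6439, 0.2137, 0.0507]
tcp_rot: [0.0, 0.0, 1.0, 0.0]
wrist_force: [-2.6, -0.4, 5.2]
width: 0.0637
```

Table contact at TCP z 0.0507. I'll ease off slightly and advance towards the fence.

Request:
carry_out --steps '[{"tx": 0, "ty": 0, "tz": -0.05, "wx": 0, "wy": 0, "wz": 0}, {"tx": 0.7, "ty": 0, "tz": -0.05, "wx": 0, "wy": 0, "wz": 0}, {"tx": 1.4, "ty": 0, "tz": -0.05, "wx": 0, "wy": 0, "wz": 0}, {"tx": 2.1, "ty": 0, "tz": -0.05, "wx": 0, "wy": 0, "wz": 0}, {"tx": 2.6, "ty": 0, "tz": -0.05, "wx": 0, "wy": 0, "wz": 0}, {"tx": 3.0, "ty": 0, "tz": -0.05, "wx": 0, "wy": 0, "wz": 0}, {"tx": 3.2, "ty": 0, "tz": -0.05, "wx": 0, "wy": 0, "wz": 0}, {"tx": 3.3, "ty": 0, "tz": -0.05, "wx": 0, "wy": 0, "wz": 0}, {"tx": 3.3, "ty": 0, "tz": -0.05, "wx": 0, "wy": 0, "wz": 0}, {"tx": 3.3, "ty": 0, "tz": -0.05, "wx": 0, "wy": 0, "wz": 0}, {"tx": 3.3, "ty": 0, "tz": -0.05, "wx": 0, "wy": 0, "wz": 0}]'

```text
clock: 11.2
tcp_pos: [0.6106, 0.2138, 0.0508]
tcp_rot: [-0.0, 0.0, 1.0, 0.0]
wrist_force: [-1.0, 0.1, 2.4]
width: 0.0638
```

Request:
carry_out --steps '[{"tx": 0.1, "ty": 0, "tz": 0, "wx": 0, "wy": 0, "wz": 0}, {"tx": 0.1, "ty": 0, "tz": 0, "wx": 0, "wy": 0, "wz": 0}, {"tx": 0.1, "ty": 0, "tz": 0, "wx": 0, "wy": 0, "wz": 0}, {"tx": 0.1, "ty": 0, "tz": 0, "wx": 0, "wy": 0, "wz": 0}]'

```text
clock: 11.6
tcp_pos: [0.6099, 0.2137, 0.0507]
tcp_rot: [0.0, 0.0, 1.0, 0.0]
wrist_force: [1.2, -0.1, 0.7]
width: 0.0631
```

Request:
carry_out --steps '[{"tx": 0.1, "ty": 0, "tz": 0, "wx": 0, "wy": 0, "wz": 0}, {"tx": 0.1, "ty": 0, "tz": 0, "wx": 0, "wy": 0, "wz": 0}, {"tx": 0.2, "ty": 0, "tz": 0, "wx": 0, "wy": 0, "wz": 0}, {"tx": 0.2, "ty": 0, "tz": 0, "wx": 0, "wy": 0, "wz": 0}, {"tx": 0.2, "ty": 0, "tz": 0, "wx": 0, "wy": 0, "wz": 0}]'

```text
clock: 12.1
tcp_pos: [0.6077, 0.2137, 0.0507]
tcp_rot: [0.0, 0.0, 1.0, -0.0]
wrist_force: [2.1, 0.2, 1.6]
width: 0.0639
```

Request:
carry_out --steps '[{"tx": 0.1, "ty": 0, "tz": 0, "wx": 0, "wy": 0, "wz": 0}, {"tx": 0.1, "ty": 0, "tz": 0, "wx": 0, "wy": 0, "wz": 0}, {"tx": 0.1, "ty": 0, "tz": 0, "wx": 0, "wy": 0, "wz": 0}, {"tx": 0.1, "ty": 0, "tz": 0, "wx": 0, "wy": 0, "wz": 0}]'

```text
clock: 12.5
tcp_pos: [0.6076, 0.2137, 0.0508]
tcp_rot: [0.001, 0.0, 1.0, 0.0]
wrist_force: [5.3, 0.5, -2.2]
width: 0.0636
```

Request:
carry_out --steps '[{"tx": 0.05, "ty": 0, "tz": 0, "wx": 0, "wy": 0, "wz": 0}, {"tx": 0.05, "ty": 0, "tz": 0, "wx": 0, "wy": 0, "wz": 0}, {"tx": 0.05, "ty": 0, "tz": 0, "wx": 0, "wy": 0, "wz": 0}, {"tx": 0.05, "ty": 0, "tz": 0, "wx": 0, "wy": 0, "wz": 0}, {"tx": 0.05, "ty": 0, "tz": 0, "wx": 0, "wy": 0, "wz": 0}]'

```text
clock: 13.0
tcp_pos: [0.6077, 0.2137, 0.0508]
tcp_rot: [0.002, 0.0, 1.0, 0.0]
wrist_force: [7.2, -0.0, -3.2]
width: 0.0633
```

```bash
python3 - <<'E'
from h import *
to(.6055,.2137,.0507,0)
print(manip.state()['torque'])
E
```

```text
t 13.0 pos [0.6077 0.2137 0.0508] F [ 7.18 -0.01 -3.22] w 0.0633 q [ 0.15  0.54  1.54 -0.    1.06 -1.42]
shift cm [ 0.22 -0.    0.01] turn [ 0.     0.003 -0.001]
[ 0.00871129 -1.18681733  0.03863225]
```

Request:
carry_out --steps '[{"tx": 0.04, "ty": 0, "tz": 0.02, "wx": 0, "wy": 0, "wz": 0}, {"tx": 0.08, "ty": 0, "tz": 0.02, "wx": 0, "wy": 0, "wz": 0}, {"tx": 0.08, "ty": 0, "tz": 0.02, "wx": 0, "wy": 0, "wz": 0}, {"tx": 0.08, "ty": 0, "tz": 0.02, "wx": 0, "wy": 0, "wz": 0}, {"tx": 0.08, "ty": 0, "tz": 0.02, "wx": 0, "wy": 0, "wz": 0}, {"tx": 0.08, "ty": 0, "tz": 0.02, "wx": 0, "wy": 0, "wz": 0}]'

```text
clock: 13.6
tcp_pos: [0.6076, 0.2137, 0.0508]
tcp_rot: [0.002, 0.0, 1.0, 0.0]
wrist_force: [9.4, 0.4, -5.3]
width: 0.0637
```

Request:
carry_out --steps '[{"tx": 0, "ty": 0, "tz": 0, "wx": 0, "wy": 0, "wz": 0}, {"tx": 0, "ty": 0, "tz": 0, "wx": 0, "wy": 0, "wz": 0}, {"tx": 0, "ty": 0, "tz": 0, "wx": 0, "wy": 0, "wz": 0}, {"tx": 0, "ty": 0, "tz": 0, "wx": 0, "wy": 0, "wz": 0}, {"tx": 0, "ty": 0, "tz": 0, "wx": 0, "wy": 0, "wz": 0}, {"tx": 0, "ty": 0, "tz": 0, "wx": 0, "wy": 0, "wz": 0}]'

```text
clock: 14.2
tcp_pos: [0.6076, 0.2138, 0.0509]
tcp_rot: [0.003, 0.0, 1.0, 0.0]
wrist_force: [9.7, 1.0, -4.2]
width: 0.0636
```

```bash
python3 - <<'E'
from h import *
to(.6055,.2137,.0507,0)
s=manip.get_image("side")[:,:,::-1];t=manip.get_image("top")[:,:,::-1]
r=lambda a,k:cv2.resize(np.ascontiguousarray(a),None,fx=k,fy=k,interpolation=cv2.INTER_CUBIC)
cv2.imwrite("pics/press.png",np.hstack([r(s[100:190,200:280],5),r(t[80:210,110:210],450/130)[:450]]))
print([manip.state()['wrist_force'].round(1) for i in range(2) if manip.get_image("side") is not None])
E
```

```text
t 14.2 pos [0.6076 0.2138 0.0509] F [ 9.69  0.97 -4.15] w 0.0636 q [ 0.15  0.54  1.54 -0.    1.05 -1.42]
shift cm [ 0.21 -0.01  0.01] turn [ 0.     0.005 -0.001]
[array([ 9.6,  0.5, -5.8]), array([ 8.9,  1.8, -4.3])]
```

View pics/press.png

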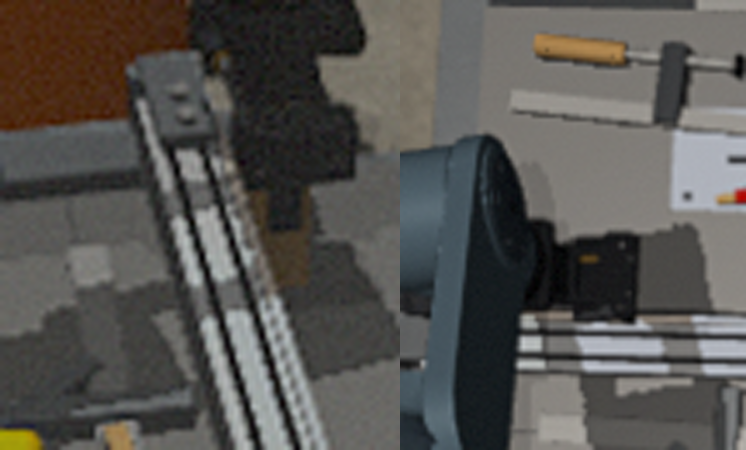

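The block is flush against the fence face (side crop (270,270)), between the plate front and the head. The push reads about 9.5 N. I'll hold it a while longer, then hand in.

Request:
carry_out --steps '[{"tx": 0.01, "ty": 0, "tz": 0, "wx": 0, "wy": 0, "wz": 0}, {"tx": 0.01, "ty": 0, "tz": 0, "wx": 0, "wy": 0, "wz": 0}, {"tx": 0.01, "ty": 0, "tz": 0, "wx": 0, "wy": 0, "wz": 0}, {"tx": 0.01, "ty": 0, "tz": 0, "wx": 0, "wy": 0, "wz": 0}, {"tx": 0.01, "ty": 0, "tz": 0, "wx": 0, "wy": 0, "wz": 0}, {"tx": 0.01, "ty": 0, "tz": 0, "wx": 0, "wy": 0, "wz": 0}, {"tx": 0.01, "ty": 0, "tz": 0, "wx": 0, "wy": 0, "wz": 0}, {"tx": 0.01, "ty": 0, "tz": 0, "wx": 0, "wy": 0, "wz": 0}, {"tx": 0.01, "ty": 0, "tz": 0, "wx": 0, "wy": 0, "wz": 0}, {"tx": 0.01, "ty": 0, "tz": 0, "wx": 0, "wy": 0, "wz": 0}, {"tx": 0.01, "ty": 0, "tz": 0, "wx": 0, "wy": 0, "wz": 0}, {"tx": 0.01, "ty": 0, "tz": 0, "wx": 0, "wy": 0, "wz": 0}]'

```text
clock: 15.6
tcp_pos: [0.6076, 0.2138, 0.0509]
tcp_rot: [0.003, 0.0, 1.0, 0.0]
wrist_force: [9.5, 1.5, -5.3]
width: 0.0637
```

```bash
python3 - <<'E'
from h import *
to(.6076,.2137,.0507,0)
if 7<manip.state()['wrist_force'][0]<14: print(manip.hand_in())
E
```

```text
t 15.6 pos [0.6076 0.2138 0.0509] F [ 9.49  1.5  -5.28] w 0.0637 q [ 0.15  0.54  1.54 -0.    1.05 -1.42]
shift cm [ 0.   -0.01  0.02] turn [ 0.     0.005 -0.001]
the job is handed in; nothing more can be done
None
```

I took the thick stop block off the left hook and stood it on the saw table against the blade-side face of the fence. It is still gripped and pressed there, and I handed the job in at 15.6 s.

**Last checks:**
- **Push:** the wrist force reads 9.5 N towards the fence and has stayed steady for over a second. This is the wrist reading; I could not measure the force on the fence itself.
- **Grip:** the fingers are 63.7 mm apart on the 64 mm wide block.
- **Upright and flat:** the tool is tilted about 0.005 rad, and its turn from the fence is about 0.001 rad.
- **Height:** the tool is about 0.2 mm above where the block first touched the table.
- **Position:** the block's middle is at about +247 mm in the saw's y.
- **Other objects:** the thin block was still on its hook in the picture taken after the stop block came off. I saw no bystander moved in the pictures, but I did not measure them again at the end.

**Small disagreements:**
- The tool stopped about 2 mm further from the fence than the camera measurement predicted, which is within the calibration error.
- The wrist shows 4–5 N downward, against about 1.6 N of block weight. I think the extra is friction on the fence, but I did not check.

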